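Find the loaded sample tube by its weight

ROBOT

A 6-joint arm with a two-finger parallel gripper is mounted at the origin on the work surface. World frame = base frame: x ahead of the robot, y to its left, z up, the work surface at z = 0. Lengths are in mm, angles in degrees, forces in N, time in s.
With the tool pointing down it reaches from about 350 to 850 mm from the base axis. Payload 8.1 kg.
Tool frame: the origin (TCP) lies at the centre of the arm's flange, where the gripper is bolted on; the fingertips stand 173 mm ahead of it and the grasp point (between the pads) lies 155 mm ahead of it; z points along the fingers, y is the line along which they close (so a half turn about z gives the same grasp; the last joint's range is limited). The gripper opens to 85 mm and grips with 20 to 120 N. Pads are 22 mm wide; open, the fingers measure 114 mm over their backs; the gripper's body (76 mm by 85 mm) begins 54 mm behind the grasp point. The pads swing forward as they close: fully open they stand 13 mm farther back than shut.
Start: joints at [66.555, 7.471, 85.268, -0, 87.261, -4.893], TCP at [190.882, 568.833, 404.692] pointing down, gripper open.
Joint ranges: [-169.43, 169.43], [-51.17, 129.36], [1.28, 143.12], [-76.62, 256.62], [0, 156.53], [-152.29, 152.29]. Speed limits (degrees/s): [136.94, 136.94, 159.86, 180, 180, 180].

INTERFACE

Orientations are given as [roll, pitch, yaw] about the fixed x, y, z axes, in that order (R = Rz(yaw) Ry(pitch) Rx(roll)).
In Python, from bench import * gives the robot as it stands.
- The arm moves only by the shell command python3 -m jog 'ROWS' [FORCE]. ROWS is text: rows parted by semicolons, each of 7 numbers parted by spaces: the shift along the tool's x, y, z scaled (see below), then the turn, a rotation vector about the tool's x, y, z scaled (see below), then the closure, from -1 (fully open) to 1 (shut). In form: tx ty tz wx wy wz hand; .... A call has 1 to 5 rows; each row shifts and turns the commanded pose from where the row before left it, along the tool's axes as they then stand; what a row does not reach is not made up. The controller multiplies each number of a shift by 0.1 m and each number of a turn by 60 degrees. A row lasts 1/8 s, in which the tool goes at most 62.5 mm and 10.7 degrees, less where a joint would pass 70% of its speed; a pose out of reach is approached as far as the arm can. A call with a number of a shift or a turn outside -1 to 1 is refused whole. A call with a gripper value outside its range is refused whole. The fingers move at their own pace and stop on an object; FORCE is the grip in N (left out, the last holds). Time passes only in rows, so rows that do not move let the fingers close. It gives the time, the measured TCP pose, the force, the opening and the grip force at its end, in the units of the state.
- sense(): the state, without advancing time (a new reading comes with each control period).
- snapshot(name): name is "side" or "top"; returns a dict with "img" (400x640x3 uint8, red, green, blue), "fx", "fy", "cx", "cy" (pixels), "dist" ([k1, k2, p1, p2, k3] as OpenCV has them; the pictures are not rectified), "extrinsics" (4x4, takes a point from camera to world coordinates). Camera axes: x right, y down, z forward; pixel columns grow to the right and rows downward; lengths in mm; the calibration is good to about 2 mm. A picture is of the moment at which its call begins. There is no depth.
- hand_in(): hands the job in; it is judged then, once.
The state is a dict: "time": time; "joint_pos": joint angles; "qd": joint speeds; "joint_efforts": joint torques, N m; "tool_pos": TCP position; "tcp_rot": TCP orientation; "ft_force": force on the tool from outside, world axes, zero at the start; "wrist_torque": the same for the moment, N m; "finger_gap": finger opening in mm; "grip_force": force on a finger pad.
Only numpy, scipy, OpenCV 4.12 (cv2) and the standard library are available. Lean on these libraries where they do the work, as an engineer would, in place of code of your own. Each camera call takes 0.05 s, during which the arm holds its last target. There are 200 camera calls.

TASK

Four identical closed sample tubes stand in the wooden rack; only one still carries a vial in a heavy steel sleeve, and you can only tell by lifting them and feeling which is heavy. Stand the heavy tube upright, right down in the well of the aluminium cooling block, with the three light ones standing fully down in holes of the rack. Do not shift the bowl, the pill jar or the brush.

Things in the scene. Friction and masses are not known exactly. Their poses are not given: they have to be found in the camera images.
- tube0: One of four look-alike closed sample tubes: white round cylinder, 40 mm across, 150 mm high, its top 30 mm a solid grey cap of the same width. Origin at the centre of the underside, z up. Starts upright in rack hole 0. Empty about 80 g; loaded with the sleeved vial about 370 g (each part varies by 15 per cent). Exactly one of the four is loaded, not always the same one.
- tube1: One of four look-alike closed sample tubes: white round cylinder, 40 mm across, 150 mm high, its top 30 mm a solid grey cap of the same width. Origin at the centre of the underside, z up. Starts upright in rack hole 1. Empty about 80 g; loaded with the sleeved vial about 370 g (each part varies by 15 per cent). Exactly one of the four is loaded, not always the same one.
- tube2: One of four look-alike closed sample tubes: white round cylinder, 40 mm across, 150 mm high, its top 30 mm a solid grey cap of the same width. Origin at the centre of the underside, z up. Starts upright in rack hole 2. Empty about 80 g; loaded with the sleeved vial about 370 g (each part varies by 15 per cent). Exactly one of the four is loaded, not always the same one.
- tube3: One of four look-alike closed sample tubes: white round cylinder, 40 mm across, 150 mm high, its top 30 mm a solid grey cap of the same width. Origin at the centre of the underside, z up. Starts upright in rack hole 3. Empty about 80 g; loaded with the sleeved vial about 370 g (each part varies by 15 per cent). Exactly one of the four is loaded, not always the same one.
- rack: Fixed pale wooden rack block, 80 mm (x) by 290 mm (y) by 60 mm high, origin at the centre of its underside, z up. Four round holes of 46 mm in a row along its y axis at y = -105, -35, 35 and 105 mm, 45 mm deep, so a seated tube's underside stands 15 mm above the worktop, its top at 165 mm.
- rack_hole0 (a point): Centre of the mouth of rack hole 0 (y = -105 mm along the rack), level with the rack's top, 60 mm above the worktop.
- rack_hole1 (a point): Centre of the mouth of rack hole 1 (y = -35 mm along the rack), level with the rack's top, 60 mm above the worktop.
- rack_hole2 (a point): Centre of the mouth of rack hole 2 (y = 35 mm along the rack), level with the rack's top, 60 mm above the worktop.
- rack_hole3 (a point): Centre of the mouth of rack hole 3 (y = 105 mm along the rack), level with the rack's top, 60 mm above the worktop.
- block: Fixed square aluminium cooling block, 95 by 95 by 50 mm high, origin at the centre of its underside, z up. One round well of 52 mm in its middle, 35 mm deep: a tube stood in it has its underside 15 mm above the worktop.
- block_hole0 (a point): Centre of the mouth of the cooling block's well, level with the block's top, 50 mm above the worktop.
- bowl: Bystander: white ceramic pet bowl, 150 mm across, 50 mm high, on the worktop, origin at the centre of its underside.
- jar: Bystander: amber pill jar with white cap, 56 mm in diameter, 75 mm high, origin at the centre of its underside.
- brush: Bystander: grooming brush with wooden handle, 180 mm long, lying on the worktop along its own x axis, origin under its middle.

How it is judged (in metres and radians):
At the end, for the whole second after the job is handed in: Every tube stands, foot under 22 mm above the worktop, leaning under 0.25 rad and slower than 20 mm/s, either in the well (within 14 mm of its centre) or in a rack hole; the tube in the well is the heavy one (it bears on the block with more than 1.8 N, which an empty one does not) (height (world z) of each of tube0, tube1, tube2, tube3 below 0.022 m and angle between each of tube0, tube1, tube2, tube3's own z axis and vertical below 0.25 rad and linear speed of each of tube0, tube1, tube2, tube3 below 0.02 m/s and (horizontal distance between tube0 and block_hole0 below 0.014 m or (x of tube0 in the frame of rack between -0.015 and 0.015 m and y of tube0 in the frame of rack between -0.125 and 0.125 m)) and (horizontal distance between tube1 and block_hole0 below 0.014 m or (x of tube1 in the frame of rack between -0.015 and 0.015 m and y of tube1 in the frame of rack between -0.125 and 0.125 m)) and (horizontal distance between tube2 and block_hole0 below 0.014 m or (x of tube2 in the frame of rack between -0.015 and 0.015 m and y of tube2 in the frame of rack between -0.125 and 0.125 m)) and (horizontal distance between tube3 and block_hole0 below 0.014 m or (x of tube3 in the frame of rack between -0.015 and 0.015 m and y of tube3 in the frame of rack between -0.125 and 0.125 m)) and contact force between any of tube0, tube1, tube2, tube3 and block above 1.8 N); the robot touches nothing.
It fails at once if the bowl is shifted by more than 40 mm (distance of bowl from where it was at the start of the episode above 0.04 m).
It fails at once if the jar is shifted by more than 40 mm (distance of jar from where it was at the start of the episode above 0.04 m).
It fails at once if the brush is shifted by more than 40 mm (distance of brush from where it was at the start of the episode above 0.04 m).
It also fails if it takes over 64 s, if anything falls off the work surface, if the arm or the gripper's body presses on something with over 40 N, if the wrist force passes 120 N, or if a joint passes its speed limit or range.

## Working session

There is one attempt and no reset: what is moved stays moved. The work goes in short steps, Python scripts to look and compute and a shell command to move; the robot and the scene stay as the last step left them, time stands still between calls to the robot, and variables do not carry over. Pictures are saved under pics/ and viewed, at most 10 in all, crops included, and the job is handed in when it is done.

```bash
mkdir -p pics; python3 - <<'E'
from bench import *
import cv2,numpy as np
for n in("side","top"):
    s=snapshot(n); cv2.imwrite(f"pics/{n}0.png",s["img"][:,:,::-1]); print(n,s["fx"],s["cx"],s["cy"],s["dist"]);print(np.round(s["extrinsics"],3))
st=sense();print(st)
E
```

```text
side 362.662307086988 313.01115954545764 203.57070150821514 [0.00689118 0.         0.         0.         0.        ]
[[-6.51000e-01 -4.47000e-01  6.14000e-01  1.25966e+02]
 [-7.59000e-01  4.04000e-01 -5.10000e-01  3.93852e+02]
 [-2.00000e-02 -7.98000e-01 -6.02000e-01  5.17223e+02]
 [ 0.00000e+00  0.00000e+00  0.00000e+00  1.00000e+00]]
top 400.90168430008003 316.22738730117953 203.8725070539902 [-0.09698335  0.          0.          0.          0.        ]
[[ 9.00000e-03 -9.85000e-01  1.70000e-01  4.44513e+02]
 [-1.00000e+00 -8.00000e-03  7.00000e-03  7.45200e+00]
 [-5.00000e-03 -1.70000e-01 -9.85000e-01  9.03780e+02]
 [ 0.00000e+00  0.00000e+00  0.00000e+00  1.00000e+00]]
{'time': 0.1, 'joint_pos': array([ 6.65539254e+01,  7.51153275e+00,  8.53213007e+01, -5.04698163e-04,
        8.72606811e+01, -4.89302897e+00]), 'qd': array([ 0.05660628, -0.20480421, -0.1387422 , -0.05431419, -0.04705763,
       -0.10203128]), 'joint_efforts': array([ 3.47461952e-03, -5.70952642e+01, -5.01941836e+01,  2.89146840e-05,
        8.08714831e-03,  4.91797528e-05]), 'tool_pos': array([190.81250432, 568.64655867, 403.75791875]), 'tcp_rot': array([-1.79906783e+02, -7.47414200e-03,  1.61446973e+02]), 'ft_force': array([-0.70948654, -0.1117883 ,  0.15458471]), 'wrist_torque': array([-0.04141112,  0.03804355,  0.01700803]), 'grip_force': 0.0, 'finger_gap': 85.39958373700394}
```

View pics/top0.png

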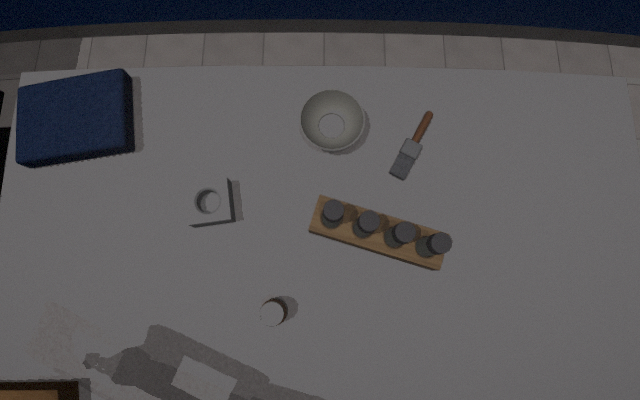

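View pics/side0.png

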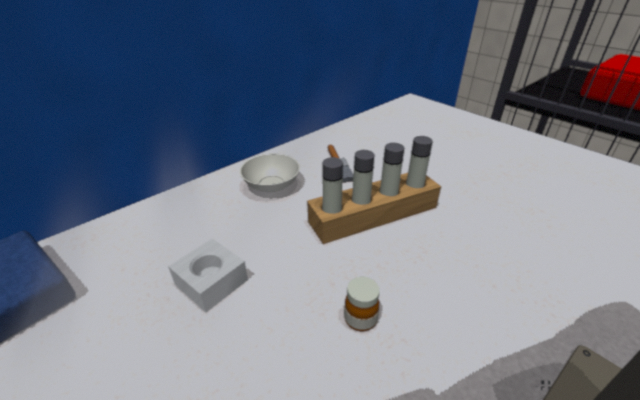

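The top view shows dark caps at about (333,211), (368,222), (403,232) and (439,243), the block well at about (208,201) and the jar at (272,314). The side view shows the well at about (207,266).

```bash
cat > h.py <<'E'
from bench import *
import cv2,numpy as np
def ray(s,uv,z):
    K=np.array([[s["fx"],0,s["cx"]],[0,s["fy"],s["cy"]],[0,0,1]])
    n=cv2.undistortPoints(np.array([[uv]],float),K,np.array(s["dist"]))[0,0]
    T=s["extrinsics"];d=T[:3,:3]@[n[0],n[1],1];o=T[:3,3]
    return o+d*(z-o[2])/d[2]
E
python3 - <<'E'
from h import *
s=snapshot("top");im=s["img"];hsv=cv2.cvtColor(im,cv2.COLOR_RGB2HSV)
roi=np.zeros(im.shape[:2],np.uint8);roi[195:262,315:460]=255
m=((im.max(2)<75)&(hsv[...,1]<60)&(roi>0)).astype(np.uint8)
m=cv2.morphologyEx(m,cv2.MORPH_OPEN,np.ones((5,5)))
for c in cv2.findContours(m,0,2)[0]:
    (u,v),r=cv2.minEnclosingCircle(c)
    if r>6: print("cap",u,v,r,cv2.contourArea(c),ray(s,(u,v),165).round(1))
# rack wood
w=((hsv[...,1]>70)&(hsv[...,0]<25)&(roi>0)).astype(np.uint8)
for uv in((208,201),): print("well",ray(s,uv,50))
print("jar",ray(s,(272,314),75))
S=snapshot("side");print("well side",ray(S,(207,266),50))
a=cv2.resize(im[170:275,180:460],None,fx=2.8,fy=2.8,interpolation=cv2.INTER_CUBIC)
b=cv2.resize(S["img"][225:320,150:260],None,fx=3,fy=3,interpolation=cv2.INTER_CUBIC)
c=np.zeros((a.shape[0]+b.shape[0],a.shape[1],3),np.uint8);c[:a.shape[0]]=cv2.convertScaleAbs(a,alpha=1.7);c[a.shape[0]:,:b.shape[1]]=b
cv2.imwrite("pics/c1.png",c[:,:,::-1]);print(c.shape)
E
```

```text
cap 433.5 245.0 18.200374603271484 609.0 [ 496.7 -205.3  165. ]
cap 400.5 235.5 16.324926376342773 534.0 [ 514.1 -144.1  165. ]
cap 366.0 223.5 14.705541610717773 477.0 [536.  -80.2 165. ]
cap 332.26190185546875 213.4761962890625 14.179572105407715 457.0 [554.3 -17.5 165. ]
well [596.4834348  249.65936747  50.        ]
jar [361.20099631 100.46157342  75.        ]
well side [589.34344105 254.35135254  50.        ]
(579, 784, 3)
```

View pics/c1.png

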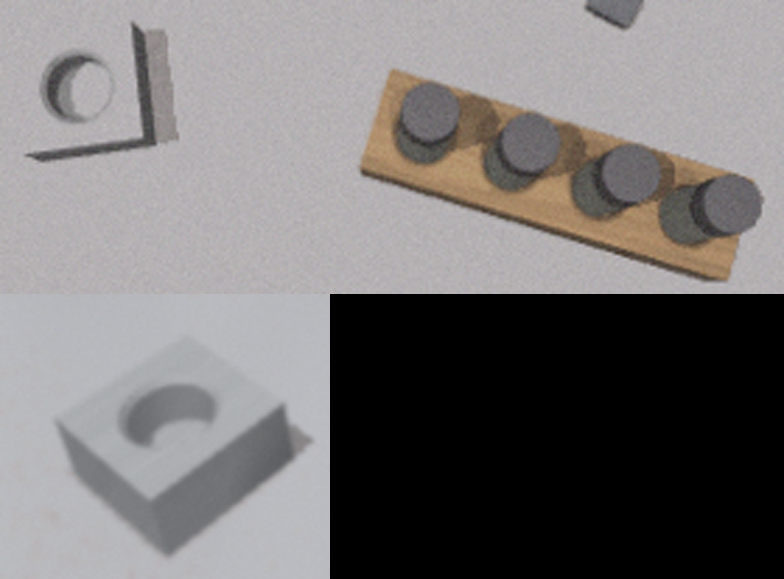

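The crop shows cap centres at crop (431,112), (530,144), (630,175) and (727,205). The well rim is at (77,87). In the side crop, the diagonals of the block's top cross at about (169,412).

```bash
python3 -m jog '0 0 0 0 0 .164 -1;0 0 0 0 0 .164 -1;0 0 0 0 0 .164 -1;0 0 0 0 0 .164 -1;0 0 0 0 0 .164 -1' ; python3 -m jog '0 0 0 0 0 .164 -1;0 0 0 0 0 .164 -1;0 0 0 0 0 .164 -1;0 0 0 0 0 .164 -1'
cat >> h.py <<'E'
def rel(x,y,z=None):
    "shift to world x,y,(TCP z) in tool axes, mm/100"
    s=sense();from scipy.spatial.transform import Rotation as R
    r=R.from_euler('xyz',s["tcp_rot"],degrees=True)
    p=s["tool_pos"];d=np.array([x,y,p[2] if z is None else z])-p
    return (r.inv().apply(d)/100).round(3),p.round(1),s["tcp_rot"].round(2)
E
python3 - <<'E'
from h import *
s=snapshot("top");S=snapshot("side")
P=np.array([ray(s,(180+u/2.8,170+v/2.8),165) for u,v in((431,112),(530,144),(630,175),(727,205))])
print(P.round(1),np.linalg.norm(np.diff(P,axis=0),axis=1))
d=P[0]-P[3];print("rowdir",np.degrees(np.arctan2(d[1],d[0])))
print("well",ray(s,(180+77/2.8,170+87/2.8),50),ray(S,(150+169.5/3,225+(412-294)/3),50))
# rack top corners check
for u,v in((392,69),(750,178),(361,168),(724,278)): print(ray(s,(180+u/2.8,170+v/2.8),60).round(1))
print(rel(*P[0][:2]))
E
```

```text
time: 0.82
tool_pos: [190.9, 568.8, 404.4]
tcp_rot: [-180.0, 0.0, 111.9]
ft_force: [0.7, -0.4, 0.0]
finger_gap: 85.3
grip_force: 0.0
time: 1.32
tool_pos: [190.9, 568.8, 404.4]
tcp_rot: [-180.0, 0.0, 72.6]
ft_force: [0.6, 1.1, -0.7]
finger_gap: 85.6
grip_force: 0.0
[[ 560.9  -20.6  165. ]
 [ 539.9  -86.3  165. ]
 [ 519.7 -152.6  165. ]
 [ 500.1 -217.   165. ]] [69.03852064 69.27622251 67.35473964]
rowdir 72.80094162528569
well [596.31626655 250.75961663  50.        ] [593.5757562  253.12710092  50.        ]
[610.5   5.4  60. ]
[ 528.6 -267.5   60. ]
[534.2  28.2  60. ]
[ 453.2 -244.7   60. ]
(array([-4.532e+00,  5.281e+00,  2.000e-03]), array([190.9, 568.8, 404.4]), array([-1.800e+02,  3.000e-02,  7.276e+01]))
```

```bash
python3 -m jog '-.378 .44 0 0 0 0 -1;-.378 .44 0 0 0 0 -1;-.378 .44 0 0 0 0 -1;-.378 .44 0 0 0 0 -1;-.378 .44 0 0 0 0 -1' >/dev/null; python3 -m jog '-.378 .44 0 0 0 0 -1;-.378 .44 0 0 0 0 -1;-.378 .44 0 0 0 0 -1;-.378 .44 0 0 0 0 -1;-.378 .44 0 0 0 0 -1'; python3 -m jog '-.378 .44 0 0 0 0 -1;-.378 .44 0 0 0 0 -1;0 0 0 0 0 0 -1'
python3 -c "
from h import *
print(rel(561.2,-19.5,285))"
```

```text
time: 2.68
tool_pos: [500.8, 76.3, 404.9]
tcp_rot: [180.0, -0.0, 73.2]
ft_force: [-0.2, 0.4, 0.4]
finger_gap: 85.5
grip_force: 0.0
time: 3.05
tool_pos: [563.2, -23.6, 403.9]
tcp_rot: [-180.0, 0.1, 72.9]
ft_force: [-0.8, 1.4, -0.3]
finger_gap: 85.4
grip_force: 0.0
(array([ 0.034, -0.03 ,  1.189]), array([563.2, -23.6, 403.9]), array([-1.7997e+02,  6.0000e-02,  7.2890e+01]))
```

```bash
python3 -m jog '.034 -.03 .4 0 0 0 -1;0 0 .4 0 0 0 -1;0 0 .39 0 0 0 -1;0 0 0 0 0 0 -1'; python3 -m jog '0 0 0 0 0 0 1;0 0 0 0 0 0 1;0 0 0 0 0 0 1;0 0 0 0 0 0 1;0 0 0 0 0 0 1' 40;  python3 -m jog '0 0 -.1 0 0 0 1;0 0 -.1 0 0 0 1;0 0 0 0 0 0 1;0 0 0 0 0 0 1;0 0 0 0 0 0 1'; python3 -m jog '0 0 0 0 0 0 1;0 0 0 0 0 0 1'
```

```text
time: 3.55
tool_pos: [558.1, -15.0, 282.0]
tcp_rot: [-179.6, 0.1, 73.1]
ft_force: [-1.1, -0.2, 0.5]
finger_gap: 85.0
grip_force: 0.0
time: 4.18
tool_pos: [561.2, -16.0, 288.1]
tcp_rot: [179.8, -0.0, 72.9]
ft_force: [1.5, -0.1, 7.2]
finger_gap: 39.1
grip_force: 40.1
time: 4.8
tool_pos: [560.0, -15.9, 305.2]
tcp_rot: [-180.0, 0.0, 72.9]
ft_force: [-0.2, 0.2, -4.0]
finger_gap: 39.5
grip_force: 41.0
time: 5.05
tool_pos: [560.1, -15.9, 305.4]
tcp_rot: [-180.0, 0.0, 72.9]
ft_force: [0.3, -0.2, -3.7]
finger_gap: 39.3
grip_force: 40.9
```

About 3.7 N, so this tube looks like the heavy one. I'll lift it clear of the rack to confirm.

```bash
python3 -m jog '0 0 -.2 0 0 0 1;0 0 -.2 0 0 0 1;0 0 -.4 0 0 0 1;0 0 -.4 0 0 0 1;0 0 -.2 0 0 0 1'; python3 -m jog '0 0 0 0 0 0 1;0 0 0 0 0 0 1;0 0 0 0 0 0 1;0 0 0 0 0 0 1'; python3 -m jog '0 0 0 0 0 0 1'
python3 - <<'E'
from h import *
s=snapshot("side");t=snapshot("top")
cv2.imwrite("pics/l.png",np.vstack([s["img"][60:360],t["img"][150:420]])[:,:,::-1])
print(sense()["ft_force"],rel(595,252))
E
```

```text
time: 5.68
tool_pos: [560.4, -15.9, 449.7]
tcp_rot: [179.7, -0.1, 72.9]
ft_force: [0.5, -0.0, -3.6]
finger_gap: 39.4
grip_force: 41.4
time: 6.18
tool_pos: [560.0, -15.9, 444.2]
tcp_rot: [-179.9, 0.0, 72.9]
ft_force: [0.2, -0.7, -3.9]
finger_gap: 39.5
grip_force: 41.4
time: 6.3
tool_pos: [560.1, -15.9, 445.1]
tcp_rot: [-179.9, 0.0, 72.9]
ft_force: [1.1, 0.3, -3.8]
finger_gap: 39.1
grip_force: 41.4
[ 0.15492404  0.21141833 -3.23451096] (array([ 2.663, -0.456,  0.   ]), array([560.2, -15.9, 445.5]), array([-179.98,    0.  ,   72.89]))
```

View pics/l.png

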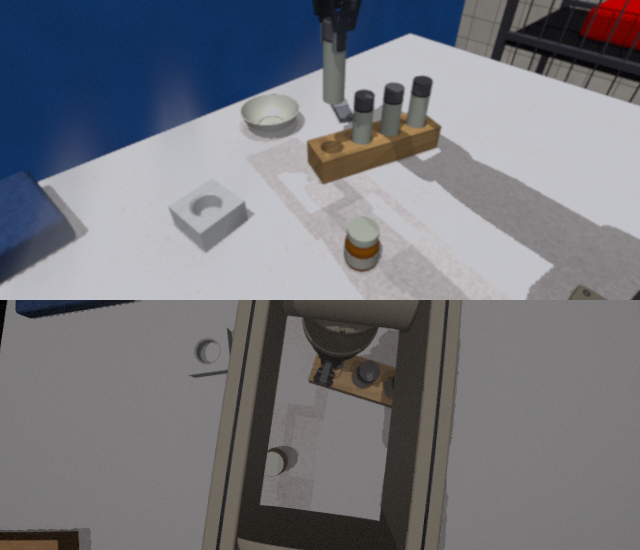

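The side picture shows the tube hanging upright from the fingers, its foot at about (334,163). The hole it came from is empty and the other three tubes are still in place. Next I'll go over the well and lower to just above it.

```bash
python3 -m jog '.27 -.046 0 0 0 0 1;.533 -.091 0 0 0 0 1;.533 -.091 0 0 0 0 1;.533 -.091 0 0 0 0 1;.533 -.091 0 0 0 0 1'; python3 -m jog '.27 -.046 0 0 0 0 1;0 0 .3 0 0 0 1;0 0 .3 0 0 0 1;0 0 .2 0 0 0 1;0 0 0 0 0 0 1'; python3 -m jog '0 0 0 0 0 0 1;0 0 0 0 0 0 1'
python3 - <<'E'
from h import *
s=snapshot("side");t=snapshot("top")
cv2.imwrite("pics/b.png",np.hstack([cv2.resize(s["img"][120:320,130:280],None,fx=2.6,fy=2.6,interpolation=2),cv2.resize(t["img"][120:320,130:280],None,fx=2.6,fy=2.6,interpolation=2)])[:,:,::-1])
print(sense()["ft_force"],rel(595,252))
E
```

```text
time: 7.02
tool_pos: [591.7, 227.4, 445.8]
tcp_rot: [180.0, -0.0, 72.9]
ft_force: [0.6, -0.6, -4.4]
finger_gap: 39.4
grip_force: 41.5
time: 7.65
tool_pos: [594.7, 252.6, 363.4]
tcp_rot: [-179.8, 0.1, 72.9]
ft_force: [-0.0, -0.5, -3.5]
finger_gap: 39.7
grip_force: 41.9
time: 7.9
tool_pos: [595.7, 252.9, 367.7]
tcp_rot: [179.9, -0.1, 72.9]
ft_force: [-0.6, -0.7, -4.0]
finger_gap: 39.2
grip_force: 41.9
[ 0.50380638 -0.52669617 -3.62363775] (array([-0.01 , -0.003, -0.   ]), array([595.6, 252.9, 367.2]), array([ 1.799e+02, -7.000e-02,  7.288e+01]))
```

View pics/b.png

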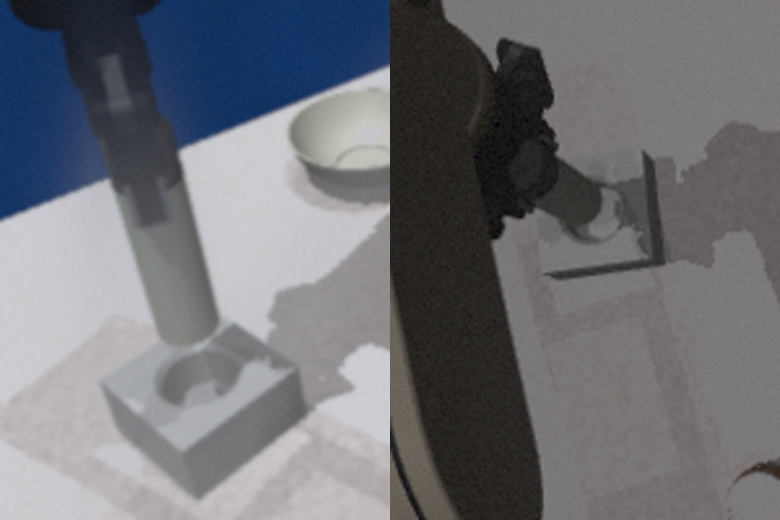

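The left (side) half shows the tube's foot centre at crop (187.5,331) and the well rim centre at about (198,374). The foot hangs above the well.

```bash
python3 - <<'E'
from h import *
S=snapshot("side")
f=lambda u,v:(130+u/2.6,120+v/2.6)
for z in(93,97): print(ray(S,f(187.5,331),z).round(1),[ray(S,f(*q),z).round(1)[:2] for q in((157,337),(218,325))])
print(ray(S,f(198,374),50).round(1))
E
```

```text
[591.3 253.1  93. ] [array([599.5, 270.5]), array([583.1, 235.5])]
[586.9 254.4  97. ] [array([595. , 271.7]), array([578.8, 237. ])]
[595.1 253.   50. ]
```

```bash
python3 -m jog '.025 0 .15 0 0 0 1;0 0 .15 0 0 0 1;0 0 .15 0 0 0 1;0 0 .1 0 0 0 1;0 0 0 0 0 0 1'; python3 -m jog '0 0 .07 0 0 0 1;0 0 .07 0 0 0 1;0 0 .06 0 0 0 1;0 0 0 0 0 0 1;0 0 0 0 0 0 1'
```

```text
time: 8.68
tool_pos: [595.5, 255.1, 308.9]
tcp_rot: [-179.9, 0.1, 72.9]
ft_force: [-0.3, -0.1, -4.3]
finger_gap: 39.3
grip_force: 41.9
time: 9.3
tool_pos: [596.0, 255.3, 290.8]
tcp_rot: [180.0, -0.0, 72.9]
ft_force: [0.7, -0.4, -4.2]
finger_gap: 39.4
grip_force: 41.9
```

```bash
python3 -m jog '0 0 .03 0 0 0 1;0 0 0 0 0 0 1;0 0 0 0 0 0 1'; python3 -m jog '0 0 .02 0 0 0 1;0 0 0 0 0 0 1;0 0 0 0 0 0 1'
```

```text
time: 9.68
tool_pos: [596.2, 255.3, 288.2]
tcp_rot: [179.9, -0.0, 72.9]
ft_force: [1.2, 0.1, -1.1]
finger_gap: 39.3
grip_force: 42.2
time: 10.05
tool_pos: [596.4, 255.5, 288.1]
tcp_rot: [179.9, -0.1, 72.9]
ft_force: [-2.2, -1.8, 10.0]
finger_gap: 39.7
grip_force: 42.5
```

Seated on the bottom: contact came at TCP z of 288, the same height as in the rack. Now release, retreat and check.

```bash
python3 -m jog '0 0 -.02 0 0 0 1;0 0 0 0 0 0 -1;0 0 0 0 0 0 -1;0 0 0 0 0 0 -1;0 0 0 0 0 0 -1'; python3 -m jog '0 0 0 0 0 0 -1;0 0 -.2 0 0 0 -1;0 0 -.5 0 0 0 -1;0 0 -.5 0 0 0 -1;0 0 -.3 0 0 0 -1';python3 -m jog '.5 0 0 0 0 0 -1;.5 0 0 0 0 0 -1;.5 0 0 0 0 0 -1;0 0 0 0 0 0 -1'
python3 - <<'E'
from h import *
s=snapshot("side");t=snapshot("top")
cv2.imwrite("pics/e.png",np.vstack([s["img"][80:360],t["img"][60:340]])[:,:,::-1])
E
```

```text
time: 10.68
tool_pos: [595.9, 255.3, 287.6]
tcp_rot: [-180.0, 0.0, 72.9]
ft_force: [-0.4, -0.8, -0.5]
finger_gap: 85.0
grip_force: 0.0
time: 11.3
tool_pos: [596.1, 255.3, 443.4]
tcp_rot: [179.7, -0.2, 72.9]
ft_force: [0.4, 0.2, 0.0]
finger_gap: 85.1
grip_force: 0.0
time: 11.8
tool_pos: [639.7, 402.0, 436.2]
tcp_rot: [-179.9, 0.0, 73.1]
ft_force: [0.1, -0.9, -0.6]
finger_gap: 85.5
grip_force: 0.0
```

View pics/e.png

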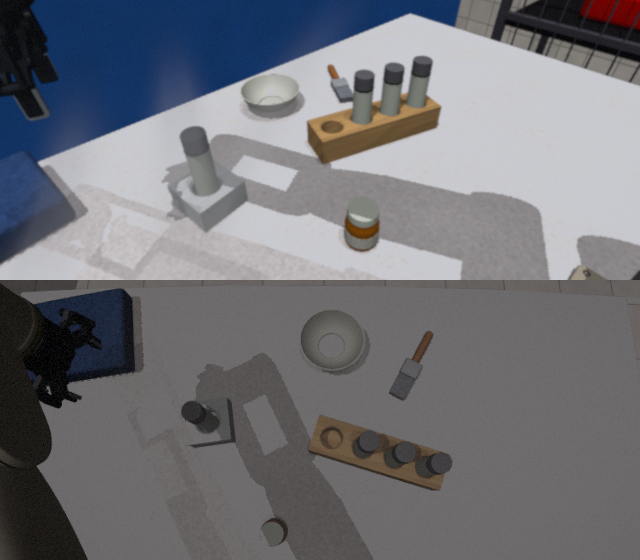

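The tube stands upright in the well, around (203,165) in the side half. The three light tubes are still in the rack, and the bowl, jar and brush haven't moved.

```bash
python3 -c "
from bench import *
print(hand_in())"
```

```text
the job is handed in; nothing more can be done
None
```

The first tube I lifted weighed about 3.7 N against about 0.8 N for an empty one, so I stood it in the cooling block's well. The other three never left their rack holes, the bystanders looked unmoved in the last pictures, and I handed in at about 12 s, though no verdict came back.

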